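# Click the foil roll home and snap the dispenser lid shut

### The arm

A 6-joint arm with a two-finger parallel gripper is mounted at the origin on the work surface. World frame = base frame: x ahead of the robot, y to its left, z up, the work surface at z = 0. Lengths are in m, angles in rad, forces in N, time in s.
With the tool pointing down it reaches from about 0.35 to 0.975 m from the base axis. Payload 4.9 kg.
Tool frame: the origin (TCP) lies midway between the tips of the shut fingers; the grasp point (between the pads) lies 19 mm behind it; z points along the fingers, y is the line along which they close (so a half turn about z gives the same grasp; the last joint's range is limited). The gripper opens to 85 mm and grips with 20 to 120 N. Pads are 22 mm wide; open, the fingers measure 114 mm over their backs; the gripper's body (76 mm by 85 mm) begins 54 mm behind the grasp point. The pads swing forward as they close: fully open they stand 13 mm farther back than shut.
Start: joints at [-1.43, 0.053, 1.613, -0, 1.476, -0.119], TCP at [0.161, -0.604, 0.231] pointing down, gripper open.
Joint ranges: [-3.01, 3.01], [-1.01, 2.22], [0.06, 2.58], [-1.02, 4.17], [0.09, 2.62], [-3.14, 3.14]. Speed limits (rad/s): [2.57, 2.57, 3.14, 3.14, 3.14, 3.14].

### API

Orientations are given as a rotation vector (axis times angle).
In Python, from station import ctrl gives the robot as it stands.
- The arm moves only by the tool carry_out, never from a script. Its argument "moves" is a list of rows, each an object of numbers: "x", "y", "z": the shift along the tool's x, y, z in units of 25 mm (1.0 is 25 mm); "turn": the turn about the tool's z in rad. In form: [{"x": .., "y": .., "z": .., "turn": ..}, ...]. A call has exactly 8 rows; each row shifts and turns the commanded pose from where the row before left it, along the tool's axes as they then stand; what a row does not reach is not made up. A row lasts 1/10 s, in which the tool goes at most 50 mm and 8.59 degrees, less where a joint would pass 70% of its speed; a pose out of reach is approached as far as the arm can. A call is refused whole if a number of a shift passes 1 or a number of a turn 0.15, either way. A call with a gripper value outside its range is refused whole. "grip" is the finger opening in mm, from 0 to 85.4, set as the call begins (left out, the last holds). The fingers move at their own pace and stop on an object; "newtons" is the grip in N (left out, the last holds). Time passes only in rows, so rows that do not move let the fingers close, or fill a call up. It gives the time, the measured TCP pose, the force, the opening and the grip force at its end, in the units of the state.
- ctrl.get_obs(): the state, without advancing time (a new reading comes with each control period).
- ctrl.get_image(name): name is "scene" or "top" or "wrist"; returns the picture (384x512x3 uint8, red, green, blue); there is no depth.
- ctrl.calibration(name): a dict with "fx", "fy", "cx", "cy" (pixels), "R" (3x3) and "t" (3): a world point X has camera coordinates R X + t; the wrist camera has in their place "T_tool_cam" (4x4, takes a point from camera to tool coordinates, whose origin is the TCP and whose axes are the flange's). Camera axes: x right, y down, z forward; pixel columns grow to the right and rows downward; lengths in m; the calibration is good to about 2 mm. A picture is of the moment at which its call begins: read the wrist's pose just before it. calibration takes no time and is no camera call.
- ctrl.finish_job(): hands the job in; it is judged then, once.
Trained networks look in the newest picture that a camera, given by its name, has taken for a name from the list of things; names that differ only in an ending like _2 or _b are one class to them, and where a whole thing is asked for, a point or a joint stands for the part that bears it (a point fixed in the world has none). Each returns a list of dicts, best first, with "confidence" (0 to 1); they miss things now and then, are a little off and sometimes report something else, mostly with a low value. They report only what shows in the picture. A call takes as long as a camera call.
- ctrl.look_for(camera, query): "rect" ([left, top, width, height] in pixels, round what is visible of it).
- ctrl.mark_of(camera, query): "pixel" ([column, row] in pixels: a listed point, or the origin of a listed thing).
The state is a dict: "t": time; "q": joint angles; "dq": joint speeds; "effort": joint torques, N m; "tool_pos": TCP position; "tool_rot": TCP orientation; "contact_force": force on the tool from outside, world axes, zero at the start; "wrist_torque": the same for the moment, N m; "opening": finger opening in m; "grip_force": force on a finger pad.
Only numpy, scipy, OpenCV 4.12 (cv2) and the standard library are available. Lean on these libraries where they do the work, as an engineer would, in place of code of your own. Each camera call takes 0.05 s, during which the arm holds its last target. There are 200 camera calls.

### The job

The new roll of foil has only been dropped into the dispenser. Press it fully home at both ends, down to the bottom of its spring clips, then tip the open lid over past its snap point and let go of it so that its springs shut it by themselves. Be gentle with the roll and the thin lid, keep off the cutter blade, and leave everything else on the table where it is.

Things in the scene. Friction and masses are not known exactly. Their poses are not given: they have to be found in the camera images.
- dispenser: white bench foil dispenser, 104 (x) by 336 (y) by 64 mm, held down by suction feet. Origin: centre of its footprint, on the table. +y to its left along the roll, x across it: the front wall (52 mm high) is at -x, the back wall (68 mm) and the lid hinge at +x. The hinge axis runs along y at x 54, z 76 mm. The roll's axis is home at x 0, z 42 mm.
- roll: roll of foil, 300 mm long, some 56 mm thick (give or take 4 mm: how tightly it was wound is not known), with black 14 mm stubs at both ends; origin at its centre, y along its axis. It lies on the sprung clips, 5 mm too high. 10 to 18 N on the foil near an end drives that end down against the clips' grip; it is home when it meets the solid stop. Over 35 N dents it.
- roll_left (a point): point on the roll's axis at the outer end of its left (+y) stub, 168 mm from its middle; 42 mm above the table when home
- roll_right (a point): point on the roll's axis at the outer end of its right (-y) stub, 168 mm from its middle; 42 mm above the table when home
- lid: thin blue lid of the dispenser, 110 mm from hinge to front edge, 344 mm long; origin on the hinge axis. Closed it lies level, its outer face 5 mm above the hinge axis, with a 30 mm skirt hanging at its front edge. It starts open, leaning back 22 degrees past upright behind the roll, and is pushed shut from behind, on its outer face. More than 15 N on it forces it.
- lid_swing (a joint): angle of the lid: 0 rad shut, 1.95 rad open against its stop (1.57 upright). Over-centre spring struts at its ends hold it open with about 0.6 N m, so 6 to 10 N pushed 70 mm from the hinge moves it; this force fades towards the snap point at about 1.2 rad, below which the springs throw it shut.
- lid_edge (a point): middle of the lid's front edge, the highest part when open (about 180 mm above the table, the tip of the skirt 190 mm). The steel cutter blade lies along the free edge of the skirt, 35 mm from this point on the lid's inner side.
- carton: bystander: the roll's cardboard carton, 66 by 315 by 66 mm, origin under its centre
- cutter_big: bystander: steel ring cutter, 76 mm wide, 28 mm high, origin under its centre
- cutter_small: bystander: copper ring cutter, 48 mm wide, 28 mm high, origin under its centre
- nozzle: bystander: steel piping nozzle, 26 mm wide, 42 mm high, stands on its wide end, origin under its centre
- icing_tub: bystander: white tub with a red cap, 90 mm wide, 90 mm high, origin under its centre
- spatula: bystander: spatula with a wooden handle, 260 mm long, lies flat
- bowl: bystander: steel bowl, 150 mm wide, 60 mm high, origin under its centre
- scraper: bystander: dough scraper, steel with a black handle, 95 by 150 mm, lies flat

How it is judged:
On the way:
1. both ends of the roll pressed home while the lid still stands open (z of each of roll_left, roll_right in the frame of dispenser below 0.0435 m and value of joint lid_swing above 1.6 rad), for 0.2 s.
At the end, for the whole second after the job is handed in: both ends of the roll are home (stub axis no more than 1.5 mm above its home height of 42 mm over the dispenser's underside), the roll is at rest and the lid is shut (within 0.04 rad) (z of each of roll_left, roll_right in the frame of dispenser below 0.0435 m and value of joint lid_swing below 0.04 rad and linear speed of roll below 0.02 m/s); the robot touches nothing.
It fails at once if the robot presses on the roll with more than 35 N (contact force between any of the fingers, the arm and roll above 35 N).
It fails at once if the robot pushes on the lid with more than 15 N (contact force between any of the fingers, the arm and lid above 15 N).
It fails at once if the robot touches the lid after its snap (the springs must shut it) (value of joint lid_swing below 0.7 rad and contact force between any of the fingers, the arm and lid above 0.5 N).
It fails at once if the robot touches the cutter blade (contact force between any of the fingers, the arm and blade above 0.5 N).
It fails at once if a bystander is moved by more than 20 mm (distance of any of carton, cutter_big, cutter_small, nozzle, icing_tub, spatula, bowl, scraper from where it was at the start of the episode above 0.02 m).
It also fails if it takes over 59 s, if anything falls off the work surface, if the arm or the gripper's body presses on something with over 40 N, if the wrist force passes 120 N, or if a joint passes its speed limit or range.

## Working session

There is one attempt and no reset: what is moved stays moved. The work goes in short steps, Python scripts to look and compute and a tool call to move; the robot and the scene stay as the last step left them, time stands still between calls to the robot, and variables do not carry over. Pictures are saved under pics/ and viewed, at most 10 in all, crops included, and the job is handed in when it is done.

Besides the shell and the picture viewer there is one more tool, called as name([rows], argument=value, ...), one row to a line, values as JSON. carry_out: Moves the arm, as the interface text tells. Its arguments: {"type":"object","properties":{"moves":{"type":"array"},"grip":{"type":"number"},"newtons":{"type":"number"}},"required":["moves"]}

```bash
mkdir -p pics; ls
python3 - <<'E'
from station import ctrl
import cv2,numpy as np
o=ctrl.get_obs();print(o['t'],o['tool_pos'],o['tool_rot'],o['contact_force'])
for c in ['scene','top']:
    im=ctrl.get_image(c);cv2.imwrite(f'pics/{c}0.png',im[:,:,::-1])
    k=ctrl.calibration(c);print(c,k)
    for q in ['dispenser','roll','roll_left','roll_right','lid','lid_edge']:
        r=ctrl.mark_of(c,q);print(q,[(np.round(a['pixel'],1).tolist(),round(a['confidence'],2)) for a in r[:2]])
E
```

```text
pics
0.0 [ 0.16046739 -0.60339407  0.23004786] [-3.11307055e+00 -4.06633515e-01  1.16008609e-04] [-0.27447283  0.18930175 -0.44051637]
scene {'fx': 401.894451431938, 'fy': 401.894451431938, 'cx': 257.87703816325, 'cy': 188.02996312223914, 'R': array([[ 0.9457961 , -0.32475725, -0.00156891],
       [-0.19599891, -0.56694566, -0.80009815],
       [ 0.25894819,  0.75703721, -0.59986706]]), 't': array([-0.51034788,  0.10983674,  1.20108557])}
dispenser [([252.5, 206.8], 0.83), ([307.6, 264.2], 0.55)]
roll [([252.6, 190.0], 0.55)]
roll_left [([234.4, 164.4], 0.63)]
roll_right [([280.3, 227.4], 0.58)]
lid [([269.0, 178.3], 0.61), ([232.8, 165.5], 0.53)]
lid_edge [([281.5, 150.0], 0.74)]
top {'fx': 426.3908079059516, 'fy': 426.3908079059516, 'cx': 258.3005892180516, 'cy': 192.53208846585997, 'R': array([[ 0.02580947, -0.99934576,  0.02533625],
       [-0.99166694, -0.02879468, -0.1255689 ],
       [ 0.12621629, -0.02188426, -0.99176133]]), 't': array([-0.0932258 ,  0.53926434,  1.31412064])}
dispenser [([253.3, 210.2], 0.82)]
roll [([249.8, 207.5], 0.68), ([255.1, 237.1], 0.66)]
roll_left [([197.8, 202.4], 0.7), ([257.2, 234.5], 0.53)]
roll_right [([305.4, 198.0], 0.97)]
lid [([252.4, 184.2], 0.97)]
lid_edge [([253.3, 163.9], 0.81)]
```

```bash
cat > h.py <<'E'
from station import ctrl
import numpy as np, cv2
def onplane(c,px,z):
    k=ctrl.calibration(c);R,t=np.array(k['R']),np.array(k['t'])
    d=R.T@[(px[0]-k['cx'])/k['fx'],(px[1]-k['cy'])/k['fy'],1];o=-R.T@t
    return o+d*(z-o[2])/d[2]
def proj(c,X):
    k=ctrl.calibration(c);p=np.array(k['R'])@X+k['t']
    return np.array([p[0]/p[2]*k['fx']+k['cx'],p[1]/p[2]*k['fy']+k['cy']])
E
python3 - <<'E'
from h import *
P={'scene':dict(dispenser=(252.5,206.8),roll=(252.6,190),roll_left=(234.4,164.4),roll_right=(280.3,227.4),lid=(269,178.3),lid_edge=(281.5,150)),
'top':dict(dispenser=(253.3,210.2),roll=(249.8,207.5),roll_left=(197.8,202.4),roll_right=(305.4,198),lid=(252.4,184.2),lid_edge=(253.3,163.9))}
Z=dict(dispenser=0,roll=.047,roll_left=.047,roll_right=.047,lid=.076,lid_edge=.18)
for c in P:
    for n in P[c]: print(c,n,onplane(c,P[c][n],Z[n]).round(4))
for c in P: cv2.imwrite(f'pics/{c}0b.png',cv2.resize(cv2.imread(f'pics/{c}0.png'),(800,600),interpolation=cv2.INTER_CUBIC))
E
```

```text
scene dispenser [ 0.4937 -0.0814  0.    ]
scene roll [ 0.5025 -0.0572  0.047 ]
scene roll_left [0.4893 0.1009 0.047 ]
scene roll_right [ 0.5212 -0.2465  0.047 ]
scene lid [ 0.5585 -0.0528  0.076 ]
scene lid_edge [ 0.5919 -0.0651  0.18  ]
top dispenser [ 0.4881 -0.0645  0.    ]
top roll [ 0.4923 -0.0528  0.047 ]
top roll_left [0.5037 0.1096 0.047 ]
top roll_right [ 0.5271 -0.2265  0.047 ]
top lid [ 0.5617 -0.0587  0.076 ]
top lid_edge [ 0.6049 -0.0589  0.18  ]
```

View pics/top0b.png

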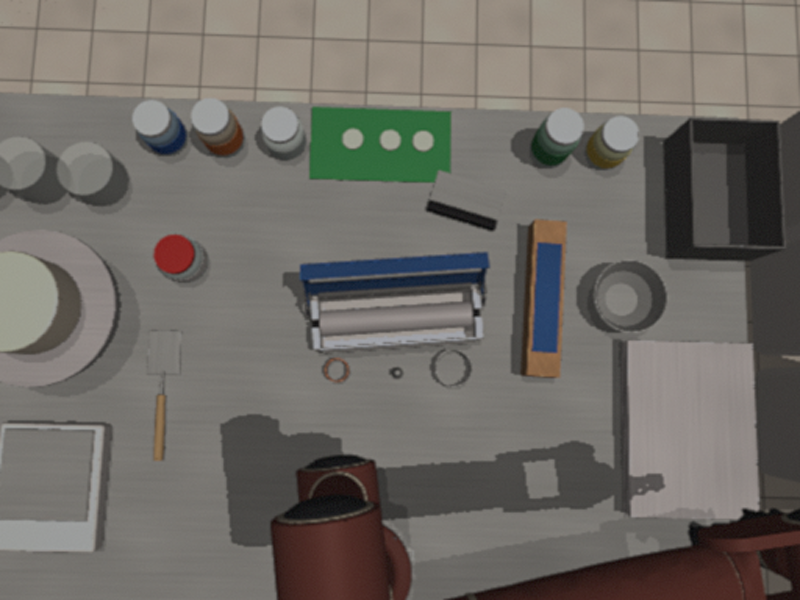

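View pics/scene0b.png

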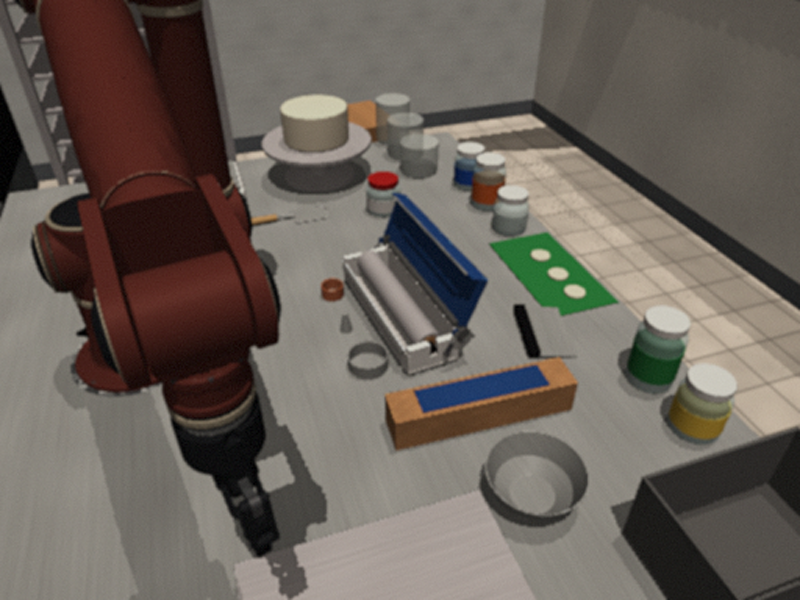

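The top view shows the dispenser at about (250,205) px, turned a few degrees, with the lid leaning away from the robot. Its lid edge runs from about (193,172) to (313,164). The scene view agrees. I'll zoom in to fix the pose.

Run:
```python
import cv2
im=cv2.imread('pics/top0.png')[155:230,185:320]
cv2.imwrite('pics/c.png',cv2.resize(im,None,fx=5.9,fy=5.9,interpolation=cv2.INTER_CUBIC))
```

```text
(no output)
```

View pics/c.png

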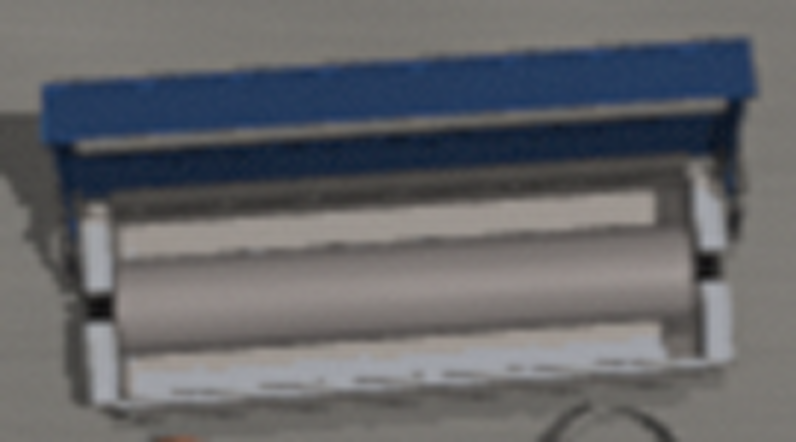

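The crop shows the black stubs at (98,307) and (708,266), the lid's rear top corners at (43,85) and (750,40), and the front wall corners at (100,405) and (733,360).

Run:
```python
from h import *
from scipy.optimize import least_squares
f=lambda u,v:(185+u/5.9,155+v/5.9)
for n,(u,v),z in [('sl',(98,307),.053),('sr',(708,266),.053),('ll',(43,85),.178),('lr',(750,40),.178),('fl',(100,405),.052),('fr',(733,360),.052),('roll L top',(118,305),.06),('roll R',(690,270),.06)]:
    print(n,onplane('top',f(u,v),z).round(4))
import math
# model fit: dispenser frame points
M=[((0,.161,.053),(98,307)),((0,-.161,.053),(708,266)),((.099,.172,.176),(43,85)),((.099,-.172,.176),(750,40)),((-.052,.168,.052),(100,405)),((-.052,-.168,.052),(733,360))]
def res(p):
    c,s=math.cos(p[2]),math.sin(p[2]);r=[]
    for m,uv in M:
        X=np.array([p[0]+c*m[0]-s*m[1],p[1]+s*m[0]+c*m[1],m[2]]);r+=list(proj('top',X)-f(*uv))
    return r
s=least_squares(res,[.5,-.06,.07]);print(s.x.round(4),s.fun.round(1))
p=s.x;c,sn=math.cos(p[2]),math.sin(p[2])
W=lambda x,y:(p[0]+c*x-sn*y,p[1]+sn*x+c*y)
for n,a in dict(L=(0,.13),R=(0,-.13),back=(.14,0)).items(): print(n,np.round(W(*a),4))
o=ctrl.get_obs()
R=cv2.Rodrigues(o['tool_rot'])[0];print(R.round(3))
print(np.array(ctrl.calibration('wrist')['T_tool_cam']).round(3))
```

```text
sl [0.489  0.0965 0.053 ]
sr [ 0.5198 -0.2245  0.053 ]
ll [0.5841 0.1136 0.178 ]
lr [ 0.6166 -0.227   0.178 ]
fl [0.4377 0.0933 0.052 ]
fr [ 0.4704 -0.2385  0.052 ]
roll L top [0.4897 0.0853 0.06  ]
roll R [ 0.5166 -0.2141  0.06  ]
[ 0.5041 -0.066   0.0972] [ 0.7  0.2  0.6  0.1 -0.3 -0.5  0.1 -0.8 -0.9  0.5 -0.1  0.6]
L [0.4914 0.0634]
R [ 0.5167 -0.1954]
back [ 0.6434 -0.0524]
[[ 0.966  0.257  0.   ]
 [ 0.257 -0.966 -0.   ]
 [-0.     0.    -1.   ]]
[[-0.001 -0.948 -0.317  0.082]
 [ 1.    -0.    -0.002 -0.001]
 [ 0.002 -0.317  0.948 -0.142]
 [ 0.     0.     0.     1.   ]]
```

Fitted pose: centre (0.504, -0.066), yaw 0.097 rad. I'll move over the right end of the roll, then turn the tool about 180° so the wrist camera faces away from the lid.

carry_out([
  {"x": 0.5, "y": -0.34},
  {"x": 1, "y": -0.67},
  {"x": 1, "y": -0.67},
  {"x": 1, "y": -0.67},
  {"x": 1, "y": -0.67},
  {"x": 1, "y": -0.67},
  {"x": 1, "y": -0.67},
  {"x": 1, "y": -0.67},
], grip=0)

```text
validation failed for argument at $.mo...
```

carry_out([
  {"x": 1, "y": -0.67},
  {"x": 1, "y": -0.67},
  {"x": 1, "y": -0.67},
  {"x": 1, "y": -0.67},
  {"x": 1, "y": -0.67},
  {"x": 1, "y": -0.67},
  {"x": 1, "y": -0.67},
  {"x": 1, "y": -0.67},
])

```text
validation failed for argument at $.mo...
```

carry_out([
  {"x": 1, "y": -0.67},
  {"x": 0.5, "y": -0.33},
  {"turn": -0.1},
  {"turn": -0.149},
  {"turn": -0.149},
  {"turn": -0.149},
  {"turn": -0.149},
  {"turn": -0.149},
])

```text
validation failed for argument at $.mo...
```

carry_out([
  {"turn": -0.149},
  {"turn": -0.149},
  {"turn": -0.149},
  {"turn": -0.149},
  {"turn": -0.149},
  {"turn": -0.149},
  {"turn": -0.149},
  {"turn": -0.149},
])

```text
validation failed for argument at $.mo...
```

carry_out([
  {"turn": -0.149},
  {"turn": -0.149},
  {"turn": -0.149},
  {"turn": -0.149},
  {"turn": -0.149},
  {"turn": -0.149},
  {"turn": 0},
  {"turn": 0},
])

```text
validation failed for argument at $.mo...
```

Every row needs all four keys.

carry_out([
  {"x": 0.5, "y": -0.34, "z": 0, "turn": 0},
  {"x": 1, "y": -0.67, "z": 0, "turn": 0},
  {"x": 1, "y": -0.67, "z": 0, "turn": 0},
  {"x": 1, "y": -0.67, "z": 0, "turn": 0},
  {"x": 1, "y": -0.67, "z": 0, "turn": 0},
  {"x": 1, "y": -0.67, "z": 0, "turn": 0},
  {"x": 1, "y": -0.67, "z": 0, "turn": 0},
  {"x": 1, "y": -0.67, "z": 0, "turn": 0},
], grip=0)

```text
t: 1.5
tool_pos: [0.3105, -0.4324, 0.2314]
tool_rot: [-3.115, -0.408, -0.001]
contact_force: [-0.2, -0.2, 0.6]
opening: 0.0
grip_force: 0.0
```

carry_out([
  {"x": 1, "y": -0.67, "z": 0, "turn": 0},
  {"x": 1, "y": -0.67, "z": 0, "turn": 0},
  {"x": 1, "y": -0.67, "z": 0, "turn": 0},
  {"x": 1, "y": -0.67, "z": 0, "turn": 0},
  {"x": 1, "y": -0.67, "z": 0, "turn": 0},
  {"x": 1, "y": -0.67, "z": 0, "turn": 0},
  {"x": 1, "y": -0.67, "z": 0, "turn": 0},
  {"x": 1, "y": -0.67, "z": 0, "turn": 0},
])

```text
t: 2.3
tool_pos: [0.469, -0.2514, 0.2314]
tool_rot: [-3.115, -0.408, -0.001]
contact_force: [0.5, -0.3, -0.9]
opening: 0.0001
grip_force: 0.0
```

carry_out([
  {"x": 1, "y": -0.67, "z": 0, "turn": 0},
  {"x": 0.5, "y": -0.33, "z": 0, "turn": 0},
  {"x": 0, "y": 0, "z": 0, "turn": -0.1},
  {"x": 0, "y": 0, "z": 0, "turn": -0.149},
  {"x": 0, "y": 0, "z": 0, "turn": -0.149},
  {"x": 0, "y": 0, "z": 0, "turn": -0.149},
  {"x": 0, "y": 0, "z": 0, "turn": -0.149},
  {"x": 0, "y": 0, "z": 0, "turn": -0.149},
])

```text
t: 3.1
tool_pos: [0.4978, -0.2195, 0.2312]
tool_rot: [-2.669, -1.656, 0.0]
contact_force: [-0.3, 0.6, 0.3]
opening: 0.0003
grip_force: 0.0
```

carry_out([
  {"x": 0, "y": 0, "z": 0, "turn": -0.149},
  {"x": 0, "y": 0, "z": 0, "turn": -0.149},
  {"x": 0, "y": 0, "z": 0, "turn": -0.149},
  {"x": 0, "y": 0, "z": 0, "turn": -0.149},
  {"x": 0, "y": 0, "z": 0, "turn": -0.149},
  {"x": 0, "y": 0, "z": 0, "turn": -0.149},
  {"x": 0, "y": 0, "z": 0, "turn": -0.149},
  {"x": 0, "y": 0, "z": 0, "turn": -0.149},
])

```text
t: 3.9
tool_pos: [0.4978, -0.2195, 0.2313]
tool_rot: [-1.279, -2.869, 0.0]
contact_force: [-1.0, 0.0, -0.4]
opening: -0.0002
grip_force: 0.0
```

carry_out([
  {"x": 0, "y": 0, "z": 0, "turn": -0.149},
  {"x": 0, "y": 0, "z": 0, "turn": -0.149},
  {"x": 0, "y": 0, "z": 0, "turn": -0.149},
  {"x": 0, "y": 0, "z": 0, "turn": -0.149},
  {"x": 0, "y": 0, "z": 0, "turn": -0.149},
  {"x": 0, "y": 0, "z": 0, "turn": -0.149},
  {"x": 0, "y": 0, "z": 0, "turn": 0},
  {"x": 0, "y": 0, "z": 0, "turn": 0},
])

```text
t: 4.7
tool_pos: [0.4979, -0.2196, 0.2313]
tool_rot: [0.072, -3.141, 0.0]
contact_force: [0.1, 0.1, 0.4]
opening: 0.0002
grip_force: 0.0
```

carry_out([
  {"x": -0.4, "y": 0.45, "z": 0, "turn": -0.05},
  {"x": -0.45, "y": 0.44, "z": 0, "turn": 0},
  {"x": 0, "y": 0, "z": 1, "turn": 0},
  {"x": 0, "y": 0, "z": 1, "turn": 0},
  {"x": 0, "y": 0, "z": 1, "turn": 0},
  {"x": 0, "y": 0, "z": 1, "turn": 0},
  {"x": 0, "y": 0, "z": 1, "turn": 0},
  {"x": 0, "y": 0, "z": 0.5, "turn": 0},
])

```text
t: 5.5
tool_pos: [0.517, -0.194, 0.0911]
tool_rot: [0.156, -3.134, -0.004]
contact_force: [1.0, -0.1, 0.3]
opening: -0.0002
grip_force: 0.0
```

Run:
```python
from h import *
o=ctrl.get_obs();print(o['t'],o['tool_pos'],o['tool_rot'],o['contact_force'])
im=ctrl.get_image('scene')[90:250,180:390,::-1];cv2.imwrite('pics/s1.png',cv2.resize(im,None,fx=3.7,fy=3.7,interpolation=cv2.INTER_CUBIC))
```

```text
5.5 [ 0.51703193 -0.19402654  0.09109805] [ 0.15642112 -3.13444752 -0.00359446] [ 1.03807426 -0.14888475  0.32578372]
```

View pics/s1.png

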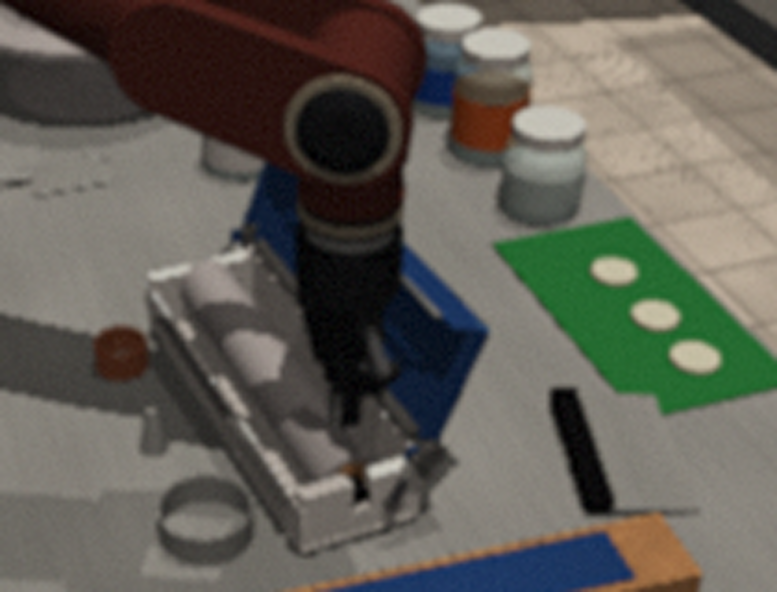

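The finger tips are over the right end of the roll (about (345,420) in the crop) and the body is clear of the lid. Descending gently.

carry_out([
  {"x": 0, "y": 0, "z": 0.2, "turn": 0},
  {"x": 0, "y": 0, "z": 0.2, "turn": 0},
  {"x": 0, "y": 0, "z": 0.12, "turn": 0},
  {"x": 0, "y": 0, "z": 0.04, "turn": 0},
  {"x": 0, "y": 0, "z": 0.04, "turn": 0},
  {"x": 0, "y": 0, "z": 0.04, "turn": 0},
  {"x": 0, "y": 0, "z": 0.04, "turn": 0},
  {"x": 0, "y": 0, "z": 0, "turn": 0},
])

```text
t: 6.35
tool_pos: [0.5176, -0.1959, 0.0767]
tool_rot: [0.156, -3.138, -0.0]
contact_force: [0.2, -0.6, 0.5]
opening: 0.0001
grip_force: 0.0
```

carry_out([
  {"x": 0, "y": 0, "z": 0.03, "turn": 0},
  {"x": 0, "y": 0, "z": 0.03, "turn": 0},
  {"x": 0, "y": 0, "z": 0.03, "turn": 0},
  {"x": 0, "y": 0, "z": 0.03, "turn": 0},
  {"x": 0, "y": 0, "z": 0, "turn": 0},
  {"x": 0, "y": 0, "z": 0, "turn": 0},
  {"x": 0, "y": 0, "z": 0, "turn": 0},
  {"x": 0, "y": 0, "z": 0, "turn": 0},
])

```text
t: 7.15
tool_pos: [0.5177, -0.1959, 0.0739]
tool_rot: [-0.156, 3.138, -0.0]
contact_force: [0.1, 0.8, -0.7]
opening: 0.0001
grip_force: 0.0
```

carry_out([
  {"x": 0, "y": 0, "z": 0.02, "turn": 0},
  {"x": 0, "y": 0, "z": 0.02, "turn": 0},
  {"x": 0, "y": 0, "z": 0.02, "turn": 0},
  {"x": 0, "y": 0, "z": 0.02, "turn": 0},
  {"x": 0, "y": 0, "z": 0, "turn": 0},
  {"x": 0, "y": 0, "z": 0, "turn": 0},
  {"x": 0, "y": 0, "z": 0, "turn": 0},
  {"x": 0, "y": 0, "z": 0, "turn": 0},
])

```text
t: 7.95
tool_pos: [0.5183, -0.1959, 0.0729]
tool_rot: [-0.156, 3.136, -0.0]
contact_force: [-0.9, 1.2, 5.7]
opening: -0.0001
grip_force: 2.8
```

carry_out([
  {"x": 0, "y": 0, "z": 0.02, "turn": 0},
  {"x": 0, "y": 0, "z": 0.02, "turn": 0},
  {"x": 0, "y": 0, "z": 0.02, "turn": 0},
  {"x": 0, "y": 0, "z": 0, "turn": 0},
  {"x": 0, "y": 0, "z": 0, "turn": 0},
  {"x": 0, "y": 0, "z": 0, "turn": 0},
  {"x": 0, "y": 0, "z": 0, "turn": 0},
  {"x": 0, "y": 0, "z": 0, "turn": 0},
])

```text
t: 8.75
tool_pos: [0.519, -0.196, 0.0726]
tool_rot: [-0.156, 3.135, -0.001]
contact_force: [-1.6, 2.3, 9.2]
opening: -0.0001
grip_force: 4.8
```

carry_out([
  {"x": 0.02, "y": 0, "z": 0.02, "turn": 0},
  {"x": 0.02, "y": 0, "z": 0.02, "turn": 0},
  {"x": 0, "y": 0, "z": 0.02, "turn": 0},
  {"x": 0, "y": 0, "z": 0, "turn": 0},
  {"x": 0, "y": 0, "z": 0, "turn": 0},
  {"x": 0, "y": 0, "z": 0, "turn": 0},
  {"x": 0, "y": 0, "z": 0, "turn": 0},
  {"x": 0, "y": 0, "z": 0, "turn": 0},
])

```text
t: 9.55
tool_pos: [0.5189, -0.1962, 0.0719]
tool_rot: [-0.155, 3.133, -0.002]
contact_force: [-1.5, 4.2, 11.8]
opening: 0.0002
grip_force: 5.8
```

carry_out([
  {"x": 0.02, "y": 0, "z": 0.03, "turn": 0},
  {"x": 0.02, "y": 0, "z": 0.03, "turn": 0},
  {"x": 0, "y": 0, "z": 0.03, "turn": 0},
  {"x": 0, "y": 0, "z": 0, "turn": 0},
  {"x": 0, "y": 0, "z": 0, "turn": 0},
  {"x": 0, "y": 0, "z": 0, "turn": 0},
  {"x": 0, "y": 0, "z": 0, "turn": 0},
  {"x": 0, "y": 0, "z": 0, "turn": 0},
])

```text
t: 10.35
tool_pos: [0.5186, -0.1967, 0.0704]
tool_rot: [-0.155, 3.131, -0.003]
contact_force: [-0.9, 3.1, 13.9]
opening: 0.0001
grip_force: 6.7
```

carry_out([
  {"x": 0, "y": 0, "z": 0.03, "turn": 0},
  {"x": 0, "y": 0, "z": 0.03, "turn": 0},
  {"x": 0, "y": 0, "z": 0.02, "turn": 0},
  {"x": 0, "y": 0, "z": 0, "turn": 0},
  {"x": 0, "y": 0, "z": 0, "turn": 0},
  {"x": 0, "y": 0, "z": 0, "turn": 0},
  {"x": 0, "y": 0, "z": 0, "turn": 0},
  {"x": 0, "y": 0, "z": 0, "turn": 0},
])

```text
t: 11.15
tool_pos: [0.5187, -0.1969, 0.0685]
tool_rot: [-0.155, 3.131, -0.004]
contact_force: [-0.5, 2.6, 13.1]
opening: 0.0007
grip_force: 6.8
```

carry_out([
  {"x": 0, "y": 0, "z": 0.02, "turn": 0},
  {"x": 0, "y": 0, "z": 0.02, "turn": 0},
  {"x": 0, "y": 0, "z": 0.02, "turn": 0},
  {"x": 0, "y": 0, "z": 0, "turn": 0},
  {"x": 0, "y": 0, "z": 0, "turn": 0},
  {"x": 0, "y": 0, "z": 0, "turn": 0},
  {"x": 0, "y": 0, "z": 0, "turn": 0},
  {"x": 0, "y": 0, "z": 0, "turn": 0},
])

```text
t: 11.95
tool_pos: [0.5192, -0.197, 0.0681]
tool_rot: [-0.155, 3.13, -0.004]
contact_force: [-1.9, 4.0, 18.2]
opening: -0.0002
grip_force: 8.9
```

carry_out([
  {"x": 0, "y": 0, "z": 0.02, "turn": 0},
  {"x": 0, "y": 0, "z": 0.02, "turn": 0},
  {"x": 0, "y": 0, "z": 0.02, "turn": 0},
  {"x": 0, "y": 0, "z": 0, "turn": 0},
  {"x": 0, "y": 0, "z": 0, "turn": 0},
  {"x": 0, "y": 0, "z": 0, "turn": 0},
  {"x": 0, "y": 0, "z": 0, "turn": 0},
  {"x": 0, "y": 0, "z": 0, "turn": 0},
])

```text
t: 12.75
tool_pos: [0.5197, -0.197, 0.068]
tool_rot: [-0.155, 3.13, -0.004]
contact_force: [-3.1, 5.7, 24.5]
opening: 0.0002
grip_force: 12.0
```

carry_out([
  {"x": 0, "y": 0, "z": -0.3, "turn": 0},
  {"x": 0, "y": 0, "z": -0.6, "turn": 0},
  {"x": 0, "y": 0.5, "z": -0.6, "turn": 0},
  {"x": 0, "y": 1, "z": 0, "turn": 0},
  {"x": 0, "y": 1, "z": 0, "turn": 0},
  {"x": 0, "y": 1, "z": 0, "turn": 0},
  {"x": 0, "y": 1, "z": 0, "turn": 0},
  {"x": 0, "y": 1, "z": 0, "turn": 0},
])

```text
t: 13.55
tool_pos: [0.5015, -0.0583, 0.099]
tool_rot: [0.155, -3.137, -0.0]
contact_force: [0.7, 0.1, -0.3]
opening: -0.0002
grip_force: 0.0
```

carry_out([
  {"x": 0, "y": 1, "z": 0, "turn": 0},
  {"x": 0, "y": 1, "z": 0, "turn": 0},
  {"x": 0, "y": 1, "z": 0, "turn": 0},
  {"x": 0, "y": 1, "z": 0, "turn": 0},
  {"x": 0, "y": 0.9, "z": 0, "turn": 0},
  {"x": 0, "y": 0, "z": 0.4, "turn": 0},
  {"x": 0, "y": 0, "z": 0.4, "turn": 0},
  {"x": 0, "y": 0, "z": 0.1, "turn": 0},
])

```text
t: 14.35
tool_pos: [0.4885, 0.0619, 0.0743]
tool_rot: [0.154, -3.134, 0.0]
contact_force: [0.2, 0.3, 0.6]
opening: -0.0003
grip_force: 0.0
```

carry_out([
  {"x": 0, "y": 0, "z": 0.04, "turn": 0},
  {"x": 0, "y": 0, "z": 0.04, "turn": 0},
  {"x": 0, "y": 0, "z": 0.04, "turn": 0},
  {"x": 0, "y": 0, "z": 0.04, "turn": 0},
  {"x": 0, "y": 0, "z": 0.04, "turn": 0},
  {"x": 0, "y": 0, "z": 0, "turn": 0},
  {"x": 0, "y": 0, "z": 0, "turn": 0},
  {"x": 0, "y": 0, "z": 0, "turn": 0},
])

```text
t: 15.15
tool_pos: [0.4905, 0.0625, 0.0724]
tool_rot: [-0.156, 3.137, -0.001]
contact_force: [-1.5, -1.3, 5.9]
opening: -0.0002
grip_force: 2.8
```

carry_out([
  {"x": 0, "y": 0, "z": 0.03, "turn": 0},
  {"x": 0, "y": 0, "z": 0.03, "turn": 0},
  {"x": 0, "y": 0, "z": 0.03, "turn": 0},
  {"x": 0, "y": 0, "z": 0.03, "turn": 0},
  {"x": 0, "y": 0, "z": 0, "turn": 0},
  {"x": 0, "y": 0, "z": 0, "turn": 0},
  {"x": 0, "y": 0, "z": 0, "turn": 0},
  {"x": 0, "y": 0, "z": 0, "turn": 0},
])

```text
t: 15.95
tool_pos: [0.4915, 0.0627, 0.0711]
tool_rot: [-0.156, 3.135, -0.0]
contact_force: [-3.4, -0.4, 13.0]
opening: -0.0002
grip_force: 6.2
```

carry_out([
  {"x": 0, "y": 0, "z": 0.03, "turn": 0},
  {"x": 0, "y": 0, "z": 0.03, "turn": 0},
  {"x": 0, "y": 0, "z": 0.02, "turn": 0},
  {"x": 0, "y": 0, "z": 0, "turn": 0},
  {"x": 0, "y": 0, "z": 0, "turn": 0},
  {"x": 0, "y": 0, "z": 0, "turn": 0},
  {"x": 0, "y": 0, "z": 0, "turn": 0},
  {"x": 0, "y": 0, "z": 0, "turn": 0},
])

```text
t: 16.75
tool_pos: [0.492, 0.0628, 0.07]
tool_rot: [-0.156, 3.134, -0.0]
contact_force: [-4.9, -0.1, 16.6]
opening: 0.0001
grip_force: 8.3
```

carry_out([
  {"x": 0.04, "y": 0, "z": 0.02, "turn": 0},
  {"x": 0.04, "y": 0, "z": 0.02, "turn": 0},
  {"x": 0, "y": 0, "z": 0.02, "turn": 0},
  {"x": 0, "y": 0, "z": 0, "turn": 0},
  {"x": 0, "y": 0, "z": 0, "turn": 0},
  {"x": 0, "y": 0, "z": 0, "turn": 0},
  {"x": 0, "y": 0, "z": 0, "turn": 0},
  {"x": 0, "y": 0, "z": 0, "turn": 0},
])

```text
t: 17.55
tool_pos: [0.4914, 0.0628, 0.0694]
tool_rot: [-0.155, 3.13, 0.0]
contact_force: [-3.3, 1.3, 17.5]
opening: -0.0
grip_force: 8.3
```

carry_out([
  {"x": 0, "y": 0, "z": 0.02, "turn": 0},
  {"x": 0, "y": 0, "z": 0.02, "turn": 0},
  {"x": 0, "y": 0, "z": 0, "turn": 0},
  {"x": 0, "y": 0, "z": 0, "turn": 0},
  {"x": 0, "y": 0, "z": 0, "turn": 0},
  {"x": 0, "y": 0, "z": 0, "turn": 0},
  {"x": 0, "y": 0, "z": 0, "turn": 0},
  {"x": 0, "y": 0, "z": 0, "turn": 0},
])

```text
t: 18.35
tool_pos: [0.4913, 0.0629, 0.0682]
tool_rot: [-0.155, 3.131, 0.001]
contact_force: [-0.8, 1.7, 16.1]
opening: -0.0001
grip_force: 8.0
```

carry_out([
  {"x": 0, "y": 0, "z": 0.02, "turn": 0},
  {"x": 0, "y": 0, "z": 0.02, "turn": 0},
  {"x": 0, "y": 0, "z": 0, "turn": 0},
  {"x": 0, "y": 0, "z": 0, "turn": 0},
  {"x": 0, "y": 0, "z": 0, "turn": 0},
  {"x": 0, "y": 0, "z": 0, "turn": 0},
  {"x": 0, "y": 0, "z": 0, "turn": 0},
  {"x": 0, "y": 0, "z": 0, "turn": 0},
])

```text
t: 19.15
tool_pos: [0.4915, 0.063, 0.0676]
tool_rot: [-0.155, 3.13, 0.001]
contact_force: [-2.5, 1.7, 18.2]
opening: 0.0001
grip_force: 9.0
```

carry_out([
  {"x": 0, "y": 0, "z": 0.02, "turn": 0},
  {"x": 0, "y": 0, "z": 0.02, "turn": 0},
  {"x": 0, "y": 0, "z": 0, "turn": 0},
  {"x": 0, "y": 0, "z": 0, "turn": 0},
  {"x": 0, "y": 0, "z": 0, "turn": 0},
  {"x": 0, "y": 0, "z": 0, "turn": 0},
  {"x": 0, "y": 0, "z": 0, "turn": 0},
  {"x": 0, "y": 0, "z": 0, "turn": 0},
])

```text
t: 19.95
tool_pos: [0.4918, 0.063, 0.0675]
tool_rot: [-0.156, 3.13, 0.001]
contact_force: [-5.2, 1.3, 22.1]
opening: -0.0002
grip_force: 11.3
```

Both ends have met the stop (67.5–68 mm, force climbing stiffly past 22 N). Next I'll go up, over the lid and down behind it.

carry_out([
  {"x": 0, "y": 0, "z": -0.3, "turn": 0},
  {"x": 0, "y": 0, "z": -0.8, "turn": 0},
  {"x": 0, "y": 0, "z": -1, "turn": 0},
  {"x": 0, "y": 0, "z": -1, "turn": 0},
  {"x": 0, "y": 0, "z": -1, "turn": 0},
  {"x": 0, "y": 0, "z": -1, "turn": 0},
  {"x": 0, "y": 0, "z": -1, "turn": 0},
  {"x": 0, "y": 0, "z": -1, "turn": 0},
])

```text
t: 20.75
tool_pos: [0.4875, 0.0626, 0.2398]
tool_rot: [0.156, -3.137, -0.0]
contact_force: [0.1, 1.3, 0.4]
opening: -0.0002
grip_force: 0.0
```

carry_out([
  {"x": 0, "y": -0.5, "z": -0.3, "turn": 0},
  {"x": -0.8, "y": -0.8, "z": 0, "turn": 0},
  {"x": -0.8, "y": -0.8, "z": 0, "turn": 0},
  {"x": -0.8, "y": -0.8, "z": 0, "turn": 0},
  {"x": -0.8, "y": -0.8, "z": 0, "turn": 0},
  {"x": -0.8, "y": -0.8, "z": 0, "turn": 0},
  {"x": -0.8, "y": -0.7, "z": 0, "turn": 0},
  {"x": -0.4, "y": 0, "z": 0, "turn": 0},
])

```text
t: 21.55
tool_pos: [0.6307, -0.0566, 0.2448]
tool_rot: [0.151, -3.135, 0.0]
contact_force: [-0.5, 0.3, 0.7]
opening: -0.0002
grip_force: 0.0
```

Run:
```python
from h import *
o=ctrl.get_obs();p=o['tool_pos'];d=p[:2]-[.5041,-.066];c,s=np.cos(.0972),np.sin(.0972)
print(o['t'],p,'disp',c*d[0]+s*d[1],-s*d[0]+c*d[1],o['tool_rot'],o['contact_force'])
im=ctrl.get_image('scene')[60:250,150:400,::-1];cv2.imwrite('pics/s2.png',cv2.resize(im,None,fx=3.1,fy=3.1,interpolation=cv2.INTER_CUBIC))
```

```text
21.55 [ 0.63067219 -0.05658327  0.24478008] disp 0.1268886090800572 -0.002911175640882953 [ 1.51223029e-01 -3.13539113e+00  2.38149756e-05] [-0.53314523  0.27938348  0.7122127 ]
```

View pics/s2.png

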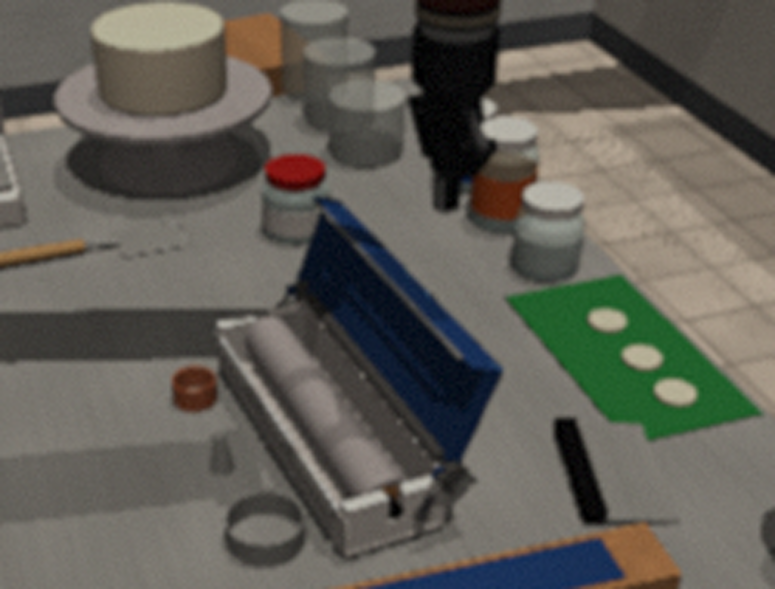

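The roll lies level in its clips, the lid is still open, and the fingers are behind and above the lid edge at about (450,190). Descending.

carry_out([
  {"x": 0, "y": 0, "z": 0.5, "turn": 0},
  {"x": 0, "y": 0, "z": 0.8, "turn": 0},
  {"x": 0, "y": 0, "z": 0.8, "turn": 0},
  {"x": 0, "y": 0, "z": 0.8, "turn": 0},
  {"x": 0, "y": 0, "z": 0.8, "turn": 0},
  {"x": 0, "y": 0, "z": 0.5, "turn": 0},
  {"x": 0, "y": 0, "z": 0, "turn": 0},
  {"x": 0, "y": 0, "z": 0, "turn": 0},
])

```text
t: 22.4
tool_pos: [0.6299, -0.0537, 0.1422]
tool_rot: [0.157, -3.138, -0.0]
contact_force: [0.5, -0.3, 1.0]
opening: -0.0002
grip_force: 0.0
```

carry_out([
  {"x": 0.1, "y": 0, "z": 0, "turn": 0},
  {"x": 0.1, "y": 0, "z": 0, "turn": 0},
  {"x": 0.1, "y": 0, "z": 0, "turn": 0},
  {"x": 0.06, "y": 0, "z": 0, "turn": 0},
  {"x": 0.06, "y": 0, "z": 0, "turn": 0},
  {"x": 0.06, "y": 0, "z": 0, "turn": 0},
  {"x": 0.06, "y": 0, "z": 0, "turn": 0},
  {"x": 0, "y": 0, "z": 0, "turn": 0},
])

```text
t: 23.2
tool_pos: [0.6166, -0.0553, 0.142]
tool_rot: [0.156, -3.138, -0.0]
contact_force: [-1.1, 0.3, 0.5]
opening: 0.0001
grip_force: 0.0
```

carry_out([
  {"x": 0.04, "y": 0, "z": 0, "turn": 0},
  {"x": 0.04, "y": 0, "z": 0, "turn": 0},
  {"x": 0.04, "y": 0, "z": 0, "turn": 0},
  {"x": 0.04, "y": 0, "z": 0, "turn": 0},
  {"x": 0.04, "y": 0, "z": 0, "turn": 0},
  {"x": 0.04, "y": 0, "z": 0, "turn": 0},
  {"x": 0, "y": 0, "z": 0, "turn": 0},
  {"x": 0, "y": 0, "z": 0, "turn": 0},
])

```text
t: 24.0
tool_pos: [0.612, -0.0558, 0.1426]
tool_rot: [-0.156, 3.134, -0.0]
contact_force: [5.2, 1.1, -1.6]
opening: 0.0
grip_force: 2.7
```

carry_out([
  {"x": 0.04, "y": 0, "z": 0, "turn": 0},
  {"x": 0.04, "y": 0, "z": 0, "turn": 0},
  {"x": 0.04, "y": 0, "z": 0, "turn": 0},
  {"x": 0.04, "y": 0, "z": 0, "turn": 0},
  {"x": 0.04, "y": 0, "z": 0, "turn": 0},
  {"x": 0.04, "y": 0, "z": 0, "turn": 0},
  {"x": 0.04, "y": 0, "z": 0, "turn": 0},
  {"x": 0.04, "y": 0, "z": 0, "turn": 0},
])

```text
t: 24.8
tool_pos: [0.6059, -0.0565, 0.1449]
tool_rot: [-0.155, 3.129, -0.0]
contact_force: [7.2, 2.1, 4.5]
opening: -0.0
grip_force: 3.7
```

carry_out([
  {"x": 0.06, "y": 0, "z": 0, "turn": 0},
  {"x": 0.06, "y": 0, "z": 0, "turn": 0},
  {"x": 0.06, "y": 0, "z": 0, "turn": 0},
  {"x": 0.06, "y": 0, "z": 0, "turn": 0},
  {"x": 0.06, "y": 0, "z": 0, "turn": 0},
  {"x": 0.06, "y": 0, "z": 0, "turn": 0},
  {"x": 0.06, "y": 0, "z": 0, "turn": 0},
  {"x": 0.06, "y": 0, "z": 0, "turn": 0},
])

```text
t: 25.6
tool_pos: [0.5945, -0.0581, 0.146]
tool_rot: [-0.155, 3.128, -0.002]
contact_force: [7.2, 0.5, 5.2]
opening: 0.0003
grip_force: 3.6
```

carry_out([
  {"x": 0.06, "y": 0, "z": 0, "turn": 0},
  {"x": 0.06, "y": 0, "z": 0, "turn": 0},
  {"x": 0.06, "y": 0, "z": 0, "turn": 0},
  {"x": 0.06, "y": 0, "z": 0, "turn": 0},
  {"x": 0.06, "y": 0, "z": 0, "turn": 0},
  {"x": 0.06, "y": 0, "z": 0, "turn": 0},
  {"x": 0.06, "y": 0, "z": 0, "turn": 0},
  {"x": 0.06, "y": 0, "z": 0, "turn": 0},
])

```text
t: 26.4
tool_pos: [0.5828, -0.0593, 0.1466]
tool_rot: [-0.155, 3.127, -0.002]
contact_force: [6.4, 1.2, 8.4]
opening: -0.0001
grip_force: 3.5
```

carry_out([
  {"x": 0.06, "y": 0, "z": 0, "turn": 0},
  {"x": 0.06, "y": 0, "z": 0, "turn": 0},
  {"x": 0.06, "y": 0, "z": 0, "turn": 0},
  {"x": 0.06, "y": 0, "z": 0, "turn": 0},
  {"x": 0.06, "y": 0, "z": 0, "turn": 0},
  {"x": 0.06, "y": 0, "z": 0, "turn": 0},
  {"x": 0.06, "y": 0, "z": 0, "turn": 0},
  {"x": 0, "y": 0, "z": 0, "turn": 0},
])

```text
t: 27.2
tool_pos: [0.5724, -0.0604, 0.1473]
tool_rot: [-0.155, 3.127, -0.002]
contact_force: [4.6, 1.8, 11.0]
opening: 0.0
grip_force: 2.0
```

Upward force is building, probably because the lid edge bears under part of the gripper. I'll raise the tool to relieve it.

carry_out([
  {"x": 0, "y": 0, "z": -0.06, "turn": 0},
  {"x": 0, "y": 0, "z": -0.06, "turn": 0},
  {"x": 0, "y": 0, "z": -0.06, "turn": 0},
  {"x": 0, "y": 0, "z": -0.06, "turn": 0},
  {"x": 0, "y": 0, "z": -0.06, "turn": 0},
  {"x": 0, "y": 0, "z": 0, "turn": 0},
  {"x": 0, "y": 0, "z": 0, "turn": 0},
  {"x": 0, "y": 0, "z": 0, "turn": 0},
])

```text
t: 28.0
tool_pos: [0.5697, -0.0601, 0.1498]
tool_rot: [-0.156, 3.134, -0.0]
contact_force: [5.3, 0.3, -3.1]
opening: 0.0001
grip_force: 2.8
```

Run:
```python
from h import *
o=ctrl.get_obs();print(o['t'],o['tool_pos'],o['contact_force'])
im=ctrl.get_image('scene')[80:230,200:370,::-1];cv2.imwrite('pics/s3.png',cv2.resize(im,None,fx=4,fy=4,interpolation=cv2.INTER_CUBIC))
```

```text
28.0 [ 0.56969676 -0.06013022  0.14975285] [ 5.26065443  0.25145217 -3.13938571]
```

View pics/s3.png

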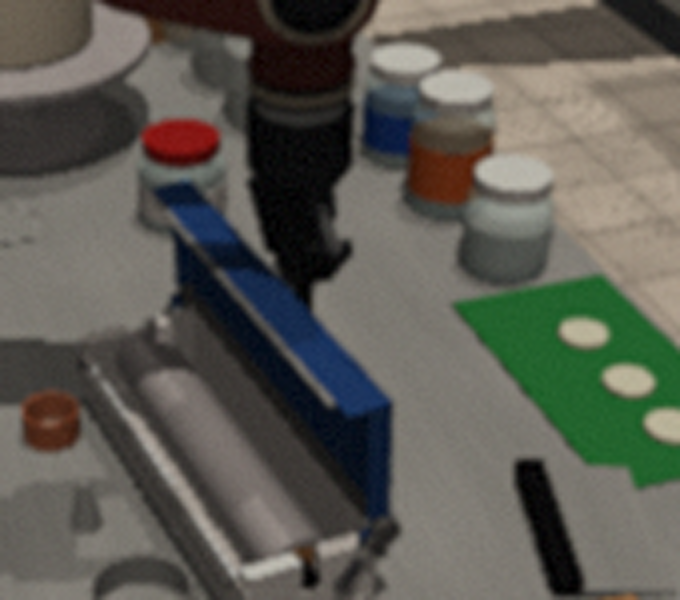

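The lid stands about upright, the finger is behind its middle, and nothing is near the blade (the strip at about (290,350), on the inner side). The force has relaxed, so I'll carry on.

carry_out([
  {"x": 0.06, "y": 0, "z": 0.01, "turn": 0},
  {"x": 0.06, "y": 0, "z": 0.01, "turn": 0},
  {"x": 0.06, "y": 0, "z": 0.01, "turn": 0},
  {"x": 0.06, "y": 0, "z": 0.01, "turn": 0},
  {"x": 0.06, "y": 0, "z": 0.01, "turn": 0},
  {"x": 0.06, "y": 0, "z": 0.01, "turn": 0},
  {"x": 0, "y": 0, "z": 0, "turn": 0},
  {"x": 0, "y": 0, "z": 0, "turn": 0},
])

```text
t: 28.85
tool_pos: [0.5603, -0.0611, 0.1491]
tool_rot: [-0.156, 3.136, -0.0]
contact_force: [3.9, 0.8, 3.5]
opening: 0.0
grip_force: 2.2
```

carry_out([
  {"x": 0.06, "y": 0, "z": 0.01, "turn": 0},
  {"x": 0.06, "y": 0, "z": 0.01, "turn": 0},
  {"x": 0.06, "y": 0, "z": 0.01, "turn": 0},
  {"x": 0.06, "y": 0, "z": 0.01, "turn": 0},
  {"x": 0.06, "y": 0, "z": 0, "turn": 0},
  {"x": 0, "y": 0, "z": 0, "turn": 0},
  {"x": 0, "y": 0, "z": 0, "turn": 0},
  {"x": 0, "y": 0, "z": 0, "turn": 0},
])

```text
t: 29.65
tool_pos: [0.5518, -0.0618, 0.1465]
tool_rot: [0.156, -3.137, -0.0]
contact_force: [2.2, -0.2, 1.3]
opening: -0.0003
grip_force: 1.2
```

carry_out([
  {"x": 0.05, "y": 0, "z": 0, "turn": 0},
  {"x": 0.05, "y": 0, "z": 0, "turn": 0},
  {"x": 0.05, "y": 0, "z": 0, "turn": 0},
  {"x": 0.05, "y": 0, "z": 0, "turn": 0},
  {"x": 0, "y": 0, "z": 0, "turn": 0},
  {"x": 0, "y": 0, "z": 0, "turn": 0},
  {"x": 0, "y": 0, "z": 0, "turn": 0},
  {"x": 0, "y": 0, "z": 0, "turn": 0},
])

```text
t: 30.45
tool_pos: [0.5471, -0.0621, 0.1471]
tool_rot: [-0.156, 3.138, 0.0]
contact_force: [1.9, -0.0, -0.3]
opening: 0.0001
grip_force: 0.7
```

carry_out([
  {"x": 0.05, "y": 0, "z": 0, "turn": 0},
  {"x": 0.05, "y": 0, "z": 0, "turn": 0},
  {"x": 0.05, "y": 0, "z": 0, "turn": 0},
  {"x": 0, "y": 0, "z": 0, "turn": 0},
  {"x": 0, "y": 0, "z": 0, "turn": 0},
  {"x": 0, "y": 0, "z": 0, "turn": 0},
  {"x": 0, "y": 0, "z": 0, "turn": 0},
  {"x": 0, "y": 0, "z": 0, "turn": 0},
])

```text
t: 31.25
tool_pos: [0.5434, -0.0627, 0.1471]
tool_rot: [-0.156, 3.138, -0.0]
contact_force: [1.0, -0.5, 0.2]
opening: -0.0003
grip_force: 0.3
```

carry_out([
  {"x": 0.05, "y": 0, "z": 0, "turn": 0},
  {"x": 0.05, "y": 0, "z": 0, "turn": 0},
  {"x": 0.05, "y": 0, "z": 0, "turn": 0},
  {"x": 0, "y": 0, "z": 0, "turn": 0},
  {"x": 0, "y": 0, "z": 0, "turn": 0},
  {"x": 0, "y": 0, "z": 0, "turn": 0},
  {"x": 0, "y": 0, "z": 0, "turn": 0},
  {"x": 0, "y": 0, "z": 0, "turn": 0},
])

```text
t: 32.05
tool_pos: [0.5396, -0.0631, 0.1471]
tool_rot: [0.156, -3.138, -0.0]
contact_force: [-0.8, 0.4, -0.1]
opening: 0.0002
grip_force: 0.0
```

Run:
```python
from h import *
o=ctrl.get_obs();print(o['t'],o['tool_pos'],o['contact_force'],o['grip_force'])
im=ctrl.get_image('scene')[80:230,200:370,::-1];cv2.imwrite('pics/s4.png',cv2.resize(im,None,fx=4,fy=4,interpolation=cv2.INTER_CUBIC))
```

```text
32.05 [ 0.53964049 -0.06306006  0.14706998] [-0.82362478  0.35654966 -0.07800793] 0.0
```

View pics/s4.png

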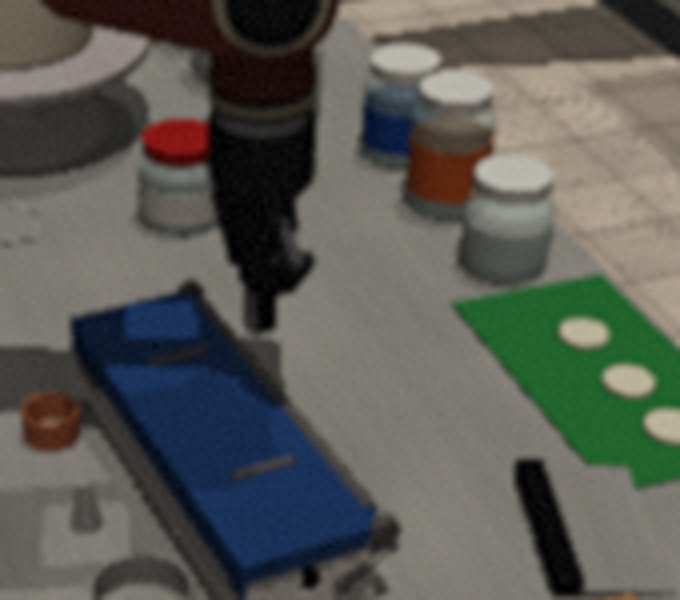

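The lid has snapped shut and lies level (about (230,440)); the fingers are clear above it. I'll back away and hand in.

carry_out([
  {"x": 0, "y": 0, "z": -0.5, "turn": 0},
  {"x": 0, "y": 0, "z": -0.8, "turn": 0},
  {"x": 0, "y": 0, "z": -0.8, "turn": 0},
  {"x": 0, "y": 0, "z": -0.8, "turn": 0},
  {"x": 0, "y": 0, "z": -0.4, "turn": 0},
  {"x": 0, "y": 0, "z": 0, "turn": 0},
  {"x": 0, "y": 0, "z": 0, "turn": 0},
  {"x": 0, "y": 0, "z": 0, "turn": 0},
])

```text
t: 32.9
tool_pos: [0.539, -0.0628, 0.2281]
tool_rot: [0.156, -3.136, -0.001]
contact_force: [-0.9, -0.3, -0.4]
opening: -0.0003
grip_force: 0.0
```

```bash
python3 -c "
from station import ctrl
print(ctrl.finish_job())"
```

```text
the job is handed in; nothing more can be done
None
```

I pressed both ends of the roll down to their stops (24.5 N at most in the readings), tipped the lid past its snap point so its springs shut it, and handed the job in at about 33 s; no verdict came back.

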